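# Slide a nylon foot along the rail into the corner of its nest

### The arm

A 6-joint arm with a two-finger parallel gripper is mounted at the origin on a cart in front of the work surface, level with it; the furniture and walls round the work are solid. World frame = base frame: x ahead of the robot, y to its left, z up, the work surface at z = 0. Lengths are in mm, angles in rad, forces in N, time in s.
With the tool pointing down it reaches from about 325 to 775 mm from the base axis. Payload 5.5 kg.
Tool frame: the origin (TCP) lies midway between the tips of the shut fingers; the grasp point (between the pads) lies 19 mm behind it; x points along the fingers, y is the direction in which the jaws open and shut, and the axes are right-handed (so a half turn about x gives the same grasp; the last joint's range is limited). The gripper opens to 85 mm and grips with 20 to 120 N. Pads are 22 mm wide; open, the fingers measure 114 mm over their backs; the gripper's body (76 mm by 85 mm) begins 54 mm behind the grasp point. The pads swing forward as they close: fully open they stand 13 mm farther back than shut.
Start: joints at [-1.368, 0.091, 1.231, -0, 1.82, -0.057], TCP at [154.131, -579.879, 198.175] pointing down, gripper open.
Joint ranges: [-2.87, 2.87], [-0.86, 2.18], [0.17, 2.46], [-1.51, 4.65], [0.06, 2.69], [-2.65, 2.65]. Speed limits (rad/s): [2.57, 2.57, 3.01, 3.14, 3.14, 3.14].

### API

Orientations are given as a rotation vector (axis times angle).
In Python, from bench import observe, viewer, manip gives the robot as it stands.
- The arm moves only by the tool jog_arm, never from a script. Its argument "deltas" is a list of rows, each an object with "xyz": the shift along the tool's x, y, z in m, a list of three; "rot": the turn, a rotation vector about the tool's x, y, z in degrees, a list of three; "grip": the closure, from 0 (fully open) to 1 (shut). In form: [{"xyz": [x, y, z], "rot": [rx, ry, rz], "grip": grip}, ...]. A call has 1 to 5 rows; each row is the pose to reach, as a shift and turn from the pose measured when the call began, along the tool's axes at that moment; what a row does not reach only later rows make up. A row lasts 1/12 s, in which the tool goes at most 41.7 mm and 7.16 degrees, less where a joint would pass 70% of its speed; a pose out of reach is approached as far as the arm can. A call with a gripper value outside its range is refused whole. The fingers move at their own pace and stop on an object; the grip force is fixed at half the most. Time passes only in rows, so rows that repeat a pose let the fingers close. It gives the time, the measured TCP pose, the force and the opening at its end, in the units of the state.
- observe(): the state, without advancing time (a new reading comes with each control period).
- viewer.snapshot(name): name is "scene" or "top" or "wrist"; returns (picture, depth): 420x560x3 uint8, red, green, blue; 420x560 float32, mm along the optical axis (not along the pixel's ray), 0 where there is no reading.
- viewer.camera_params(name): a dict with "fx", "fy", "cx", "cy" (pixels), "origin" and "rotation" of the camera in the world. Camera axes: x right, y down, z forward; pixel columns grow to the right and rows downward; lengths in mm; the calibration is good to about 2 mm. A picture is of the moment at which its call begins: read the wrist's pose just before it. camera_params takes no time and is no camera call; for the wrist camera it gives the pose at the moment of the call.
- manip.sign_off(): hands the job in, once; it reports no verdict.
The state is a dict: "time_s": time; "q": joint angles; "qd": joint speeds; "joint_torque": joint torques, N m; "ee_pos": TCP position; "orientation": TCP orientation; "force": force on the tool from outside, world axes, zero at the start; "moment": the same for the moment, N m; "opening": finger opening in mm.
Only numpy, scipy, OpenCV 4.12 (cv2) and the standard library are available. Lean on these libraries where they do the work, as an engineer would, in place of code of your own. Each camera call takes 0.05 s, during which the arm holds its last target. There are 200 camera calls.

### The job

Using only the fingertips, push the nylon foot on the nest plate flat against the long rail while it is still short of the pocket, then slide it along the rail into the corner pocket until it is snug against both the rail and the end stop. Do not lift it, tip it or carry it, do not disturb the bushing, the star knob or the tee fitting, and leave the foot lying there.

Things in the scene. Friction and masses are not known exactly. Their poses are not given: they have to be found in the camera images.
- nest: fixed dark base plate 156 x 270 x 6 mm on the table, with aluminium rail, end stop and lip on top. Origin on the table surface, z up, +x across the plate towards the rail (away from the robot at yaw 0), +y along the rail towards the end stop (robot's left at yaw 0); plate from x -86 to +70 mm, y -135 to +135 mm, top at z = 6 mm
- rail_mid (a point): point on the guiding face of the rail, half-way along it, 14 mm above the table (nest x +55, y 0 mm); axes as the nest's. The rail is straight along y, 260 mm long, 14 mm thick, 16 mm high above the plate; its guiding face looks to -x
- stop_face (a point): point on the end stop's face, where the middle of the foot's leading side comes to rest, 14 mm above the table (nest x +29, y +105 mm); axes as the nest's. The stop is 16 mm thick, 16 mm high above the plate and stands square to the rail at its +y end; the face looks to -y
- lip_end (a point): point on top of the low lip that closes the pocket opposite the rail, at the inner edge where it starts (nest x -1.5, y +63 mm). Lip 10 mm thick, 6 mm high above the plate, from here to the stop; channel between lip and rail 56.5 mm wide. A lead-in of equal height flares from it away from the rail, back to y = +40 mm. The pocket is open at -y: the foot enters only along the rail
- home (a point): point in the pocket, 16 mm above the table, where the centre of the foot lies when it is snug against both rail and end stop (nest x +29, y +82.5 mm); axes as the nest's
- foot: the loose nylon foot: plain off-white rectangular block with two small round holes in its top, 52 mm (own x) x 45 mm (own y) x 20 mm high, 56 to 112 g, slippery (friction about 0.3); origin at the centre of its underside, z up. It starts lying flat on the nest plate, clear of the rail, with its own x roughly (within 0.4 rad) along the nest's x; the 52 mm side goes across the pocket
- foot_center (a point): centre of the nylon foot, half-way up (10 mm above its underside), axes as the foot's
- bushing: bystander: loose steel linear bushing, 21 mm diameter, 30 mm high, standing on the table behind the rail; origin at the centre of its underside
- knob: bystander: loose black star knob, 32 x 31 x 27 mm, on the nest plate's corner on the robot's side beside the pocket lip; origin at the centre of its underside
- fitting: bystander: loose small tee fitting, 26 x 39 x 12 mm, on the table on the robot's side of the nest; origin at the centre of its underside
Mind the look-alikes: they are no part of the job. What is meant by the foot is not brown, and is the larger of those in its own colour.

How it is judged (in metres and radians):
On the way, in this order (a step that is already met when the one before it is completed fails the run):
1. the foot lies flat against the rail (gap under 2.5 mm, within 0.06 rad) at least 20 mm short of home (x of foot_center in the frame of home between -0.0025 and 0.002 m and angle between the x axis of foot and the x axis of nest, either way round below 0.06 rad and angle between foot's own z axis and vertical below 0.05 rad and y of foot_center in the frame of home below -0.02 m), for 0.2 s.
2. the foot has come along the rail into the pocket, snug in the corner (x of foot_center in the frame of home between -0.0025 and 0.002 m and angle between the x axis of foot and the x axis of nest, either way round below 0.06 rad and angle between foot's own z axis and vertical below 0.05 rad and y of foot_center in the frame of home above -0.0025 m), for 0.2 s.
At the end, for the whole second after the job is handed in: The foot lies flat and at rest on the nest plate in the corner pocket, square to the rail (within 0.06 rad), with gaps under 2.5 mm to the rail and to the end stop (all of step 2 and y of foot_center in the frame of home below 0.002 m and z of foot_center in the frame of home between -0.002 and 0.002 m and linear speed of foot below 0.005 m/s); the robot touches nothing.
It fails at once if the foot is lifted more than 6 mm off the plate (z of foot_center in the frame of home above 0.006 m).
It fails at once if the foot is tipped by more than 0.25 rad (angle between foot's own z axis and vertical above 0.25 rad).
It fails at once if the bushing is moved by more than 10 mm or knocked over (distance of bushing from where it was at the start of the episode above 0.01 m or angle between bushing's own z axis and vertical above 0.5 rad).
It fails at once if the knob is moved by more than 10 mm (distance of knob from where it was at the start of the episode above 0.01 m).
It fails at once if the fitting is moved by more than 10 mm (distance of fitting from where it was at the start of the episode above 0.01 m).
It also fails if it takes over 51 s, if anything falls off the work surface, if the arm or the gripper's body presses on something with over 40 N, if the wrist force passes 120 N, or if a joint passes its speed limit or range.

## Working session

There is one attempt and no reset: what is moved stays moved. The work goes in short steps, Python scripts to look and compute and a tool call to move; the robot and the scene stay as the last step left them, time stands still between calls to the robot, and variables do not carry over. Pictures are saved under pics/ and viewed, about 8 in all and at most 12, crops included, and the job is handed in when it is done.

Besides the shell and the picture viewer there is one more tool, called after "Call:" in YAML: its name, and indented under it one key for each argument. jog_arm: Moves the arm, as the interface text tells. Its arguments: {"type":"object","properties":{"deltas":{"type":"array"}},"required":["deltas"]}

```bash
mkdir -p pics; cat > h.py <<'E'
import numpy as np,cv2
from bench import observe,viewer,manip
from scipy.spatial.transform import Rotation as R
def snap(n,f):
    p=viewer.camera_params(n); im,d=viewer.snapshot(n)
    cv2.imwrite(f'pics/{f}.png',im[:,:,::-1]); np.savez(f'pics/{f}.npz',im=im,d=d,**{k:np.array(v) for k,v in p.items()})
    return im,d,p
def cloud(d,p):
    v,u=np.mgrid[:d.shape[0],:d.shape[1]]
    c=np.stack([(u-p['cx'])/p['fx']*d,(v-p['cy'])/p['fy']*d,d],-1)
    r=np.array(p['rotation']); r=r if r.shape==(3,3) else R.from_rotvec(r).as_matrix()
    return c@r.T+np.array(p['origin'])
E
python3 - <<'E'
from h import *
s=observe(); print(s)
for n in('top','scene'):
    im,d,p=snap(n,n+'0'); print(p)
E
```

```text
{'time_s': 0.0, 'q': array([-1.36772582e+00,  9.18654253e-02,  1.23192891e+00,  3.75317337e-05,
        1.81980547e+00, -5.67177673e-02]), 'qd': array([ 0.00062663, -0.00085805,  0.00146569,  0.00130373,  0.00120626,
        0.00101598]), 'joint_torque': array([ 2.72676320e-03, -4.58719039e+01, -4.18026173e+01,  2.26797779e-04,
        1.14357841e-02,  3.37626886e-05]), 'ee_pos': array([ 154.05345371, -579.51059519,  197.02271586]), 'orientation': array([ 2.08360786,  0.27431198, -2.08383999]), 'force': array([ 0.18452034,  0.51755386, -0.009244  ]), 'moment': array([-0.01580883,  0.00390127,  0.03323597]), 'opening': 85.66403264470489}
{'fx': 410.04962153700404, 'fy': 410.04962153700404, 'cx': 285.48102525414254, 'cy': 210.72574379973068, 'origin': array([352.88028439, 168.14064133, 998.09051679]), 'rotation': array([-2.17443426,  2.13577786, -0.20855964])}
{'fx': 400.21547793953675, 'fy': 400.21547793953675, 'cx': 275.1939515049267, 'cy': 208.93257007539452, 'origin': array([-158.49007696,  575.31047465,  483.12931749]), 'rotation': array([-1.09886387,  2.06065679, -1.20636406])}
```

View pics/top0.png

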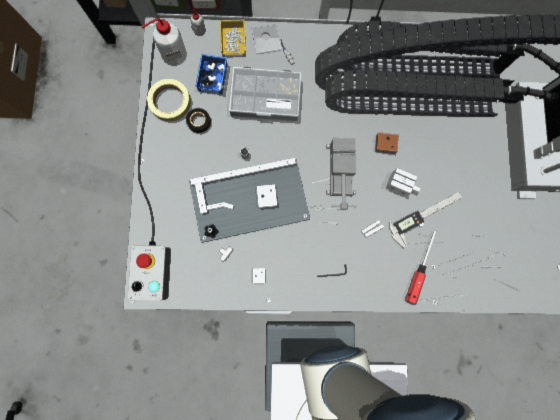

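The off-white candidates are the block on the nest at (267,196) and a smaller one on the table at (259,275). The brown block at (387,143) is ruled out by colour. The block on the nest fits, because it is larger, off-white, and lies on the plate clear of the rail. The knob is at (210,231), the fitting at (226,254) and the bushing at (245,153). I'll confirm with a crop and measure.

```bash
python3 - <<'E'
from h import *
z=np.load('pics/top0.npz'); im=z['im'];d=z['d'];p={k:z[k] for k in z.files}
P=cloud(d,p)
c=im[140:290,180:320]; cv2.imwrite('pics/crop0.png',cv2.resize(c[:,:,::-1],None,fx=5,fy=4,interpolation=cv2.INTER_CUBIC)[:600,:700])
Z=P[...,2]; print('table z',np.median(Z[270:300,200:240]), 'plate',np.median(Z[215:225,230:260]))
def blob(lo,hi,box,name):
    u0,v0,u1,v1=box; m=np.zeros(Z.shape,np.uint8)
    m[v0:v1,u0:u1]=((Z>lo)&(Z<hi))[v0:v1,u0:u1]
    n,l,st,ce=cv2.connectedComponentsWithStats(m)
    for i in range(1,n):
        if st[i,4]>20:
            q=P[l==i]; print(name,st[i],np.round(np.median(q,0),1),cv2.minAreaRect(q[:,:2].astype(np.float32)))
blob(14,45,(185,140,315,300),'hi')
g=im.mean(2); print(np.round(Z[196,190:315:5],0)); print(g[196,190:315:5])
m=np.zeros(Z.shape,np.uint8); m[150:245,185:315]=(g<125)[150:245,185:315]
n,l,st,ce=cv2.connectedComponentsWithStats(m); i=1+st[1:,4].argmax(); q=P[l==i]; print('plate dark',st[i],cv2.minAreaRect(q[:,:2].astype(np.float32)))
E
```

```text
table z 0.552504814701706 plate 6.896391200386347
hi [240 147   9  11  64] [650.2 238.8  29. ] ((651.9263305664062, 238.71185302734375), (21.37203598022461, 19.141136169433594), 44.76966094970703)
hi [190 158 106  56 885] [595.3 280.4  22.5] ((583.8052978515625, 232.38320922851562), (87.94930267333984, 257.4022216796875), 20.173912048339844)
hi [257 184  20  24 399] [543.  181.9  27.3] ((544.4174194335938, 181.3250732421875), (52.38892364501953, 44.886653900146484), 6.531397342681885)
hi [205 224  13  14 120] [457.5 311.8  20.9] ((457.7718505859375, 311.7677307128906), (30.74732780456543, 28.73735809326172), 4.420846939086914)
hi [253 268  12  15 101] [354.6 195.1  15.5] ((354.5211181640625, 196.06593322753906), (32.90272521972656, 26.04775619506836), 1.3464341163635254)
[ 0.  8. 24.  9.  9.  8.  9.  4.  5.  6.  7.  9. 12.  4. 28. 25. 29. 28.
  6.  5.  4.  6.  8.  1.  3.]
[186.33333333 129.66666667 243.66666667  74.         132.33333333
 133.         134.         130.33333333 133.66666667 131.
 132.         133.66666667 130.66666667 129.33333333 238.33333333
 240.33333333 242.66666667 237.33333333 129.         128.
 129.66666667 131.         125.33333333 174.66666667 181.33333333]
plate dark [202 164  97  42 534] ((478.6417541503906, 194.03826904296875), (256.665283203125, 241.21839904785156), 13.495539665222168)
```

View pics/crop0.png

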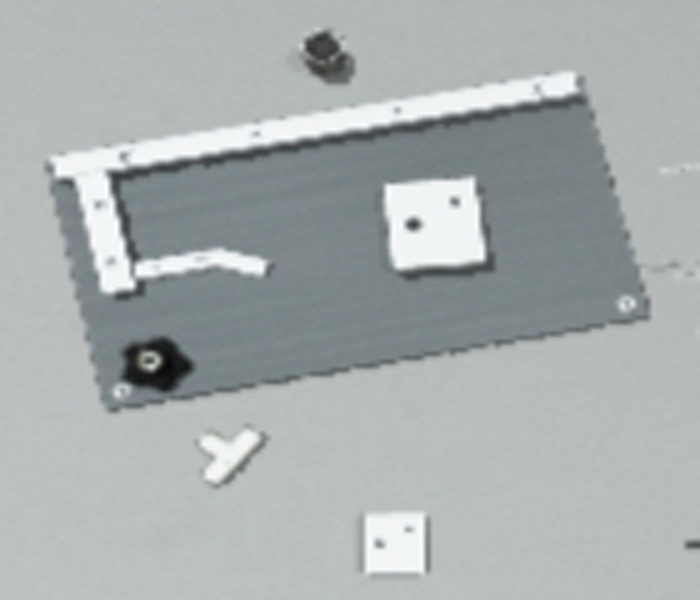

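The crop confirms the target: the larger off-white block with two holes at crop (435,223) is the foot. The smaller twin at (395,543) is off the nest. Next I'll fit the nest pose.

```bash
cat >> h.py <<'E'
from scipy.optimize import minimize
def sdbox(q,x0,x1,y0,y1):
    c=np.array([(x0+x1)/2,(y0+y1)/2]);h=np.array([(x1-x0)/2,(y1-y0)/2])
    a=np.abs(q-c)-h
    return np.linalg.norm(np.maximum(a,0),axis=-1)+np.minimum(a.max(-1),0)
def fit(pts,lab,boxes,g0,w=2.):
    """pts Nx2 world, lab 1 = on top face; pose (x,y,yaw) of union of boxes"""
    def cost(g):
        c,s=np.cos(g[2]),np.sin(g[2]); q=(pts-g[:2])@np.array([[c,-s],[s,c]])
        sd=np.min([sdbox(q,*b) for b in boxes],0)
        return np.mean((1/(1+np.exp(np.clip(sd/w,-30,30)))-lab)**2)*1e3
    best=None
    for dy in(-.1,0,.1):
        r=minimize(cost,np.array(g0)+[0,0,dy],method='Nelder-Mead',options=dict(initial_simplex=np.array(g0)+[0,0,dy]+np.array([[0,0,0],[8,0,0],[0,8,0],[0,0,.08]]),xatol=.01,fatol=1e-6,maxiter=600))
        if best is None or r.fun<best.fun: best=r
    return best
NEST=[(55,69,-130,130),(-12,69,105,121)]
FOOT=[(-26,26,-22.5,22.5)]
E
python3 - <<'E'
from h import *
z=np.load('pics/top0.npz'); im=z['im'];d=z['d'];p={k:z[k] for k in z.files}
P=cloud(d,p);Z=P[...,2];g=im.astype(float).mean(2)
V,U=np.mgrid[:420,:560]
foot=(U>250)&(U<284)&(V>178)&(V<214)
m=(U>185)&(U<316)&(V>150)&(V<245)&~foot&(d>0)&~((U<222)&(V>218))
hi=(Z>15)&(g>190)
# project by intensity onto z=22 plane would be cleaner; use depth points
r=fit(P[m][:,:2],hi[m].astype(float),NEST,[525,235,.2]); print(r.x,r.fun)
m=foot&(d>0); r2=fit(P[m][:,:2],(g>200)[m].astype(float),FOOT,[544,181,.11]); print(r2.x,r2.fun)
def innest(w,n=r.x):
    c,s=np.cos(n[2]),np.sin(n[2]); w=np.array(w)-n[:2]; return np.round([c*w[0]+s*w[1],-s*w[0]+c*w[1]],1)
print('foot in nest',innest(r2.x[:2]),'knob',innest([457.7,311.7]),'bush',innest([652,238.7]))
s=observe(); print(R.from_rotvec(s['orientation']).as_matrix().round(3)); p=viewer.camera_params('wrist'); print(p)
E
```

```text
[5.46653313e+02 2.26951048e+02 2.35338260e-01] 12.056124131205623
[5.46193488e+02 1.81713800e+02 1.29060781e-01] 36.76565041933201
foot in nest [-11.  -43.9] knob [-66.7 103.2] bush [105.2 -13.1]
[[-0.     0.257 -0.966]
 [ 0.002 -0.966 -0.257]
 [-1.    -0.002 -0.   ]]
{'fx': 352.0258882352884, 'fy': 352.0258882352884, 'cx': 277.69023694148376, 'cy': 212.17823267229608, 'origin': array([ 235.10710575, -558.83146427,  371.56741495]), 'rotation': array([ 2.27351174, -1.74990389, -0.29340858])}
```

```bash
cat >> h.py <<'E'
N=np.array([546.65,226.95,.2353])
def n2w(q,n=None):
    n=N if n is None else n
    c,s=np.cos(n[2]),np.sin(n[2]); return np.array([n[0]+c*q[0]-s*q[1],n[1]+s*q[0]+c*q[1]])
def w2n(w,n=None):
    n=N if n is None else n
    c,s=np.cos(n[2]),np.sin(n[2]); a=np.array(w[:2])-n[:2]; return np.array([c*a[0]+s*a[1],-s*a[0]+c*a[1]])
def plan(*wps,world=False):
    """wps (nx,ny,z): tool deltas m from the present pose"""
    s=observe(); M=R.from_rotvec(s['orientation']).as_matrix()
    yaw=np.arctan2(-M[1,2],-M[0,2])
    c,sn=np.cos(N[2]),np.sin(N[2]); T=np.array([[0,sn,-c],[0,-c,-sn],[-1,0,0]])
    rot=np.degrees(R.from_matrix(M.T@T).as_rotvec())
    print('t',round(s['time_s'],2),'tcp nest',w2n(s['ee_pos']).round(1),'z',s['ee_pos'][2].round(1),'F',s['force'].round(1),'open',round(s['opening'],1),'rot needed',rot.round(2))
    for w in wps:
        xy=np.array(w[:2]) if world else n2w(w)
        print(w,(M.T@(np.array([*xy,w[2]])-s['ee_pos'])/1000).round(4))
E
python3 - <<'E'
from h import *
print(R.from_rotvec(viewer.camera_params('wrist')['rotation']).as_matrix().round(2))
plan((400,-250,230),(430,140,230),world=True)
plan((-110,-40,230))
E
```

```text
[[ 0.26 -0.91 -0.31]
 [-0.97 -0.24 -0.08]
 [-0.    0.32 -0.95]]
t 0.1 tcp nest [-569.8 -692.8] z 197.1 F [0.8 1.4 0.4] open 85.4 rot needed [ 1.4  -0.    0.11]
(400, -250, 230) [-0.0324 -0.2554 -0.3223]
(430, 140, 230) [-0.0317 -0.6246 -0.4515]
t 0.1 tcp nest [-569.8 -692.8] z 197.1 F [0.8 1.4 0.4] open 85.4 rot needed [ 1.4  -0.    0.11]
(-110, -40, 230) [-0.0317 -0.6414 -0.4757]
```

Call:
jog_arm:
  deltas:
    - {"xyz": [-0.03,-0.02,-0.04],"rot": [0,0,0],"grip": 0.5}
    - {"xyz": [-0.03,-0.05,-0.07],"rot": [1.4,0,0],"grip": 1}
    - {"xyz": [-0.03,-0.08,-0.1],"rot": [1.4,0,0],"grip": 1}
    - {"xyz": [-0.03,-0.11,-0.13],"rot": [1.4,0,0],"grip": 1}
    - {"xyz": [-0.03,-0.14,-0.16],"rot": [1.4,0,0],"grip": 1}

```text
time_s: 0.52
ee_pos: [266.8, -412.6, 227.0]
orientation: [2.098, 0.25, -2.098]
force: [0.4, -0.4, 1.5]
opening: 25.9
```

```bash
python3 -c "
from h import *
plan((400,-250,230),world=True)
plan((20,10,210))"
```

```text
t 0.52 tcp nest [-421.2 -556.7] z 227.0 F [ 0.4 -0.4  1.5] open 25.9 rot needed [-0.03 -0.01  0.13]
(400, -250, 230) [-0.0027 -0.1272 -0.1673]
t 0.52 tcp nest [-421.2 -556.7] z 227.0 F [ 0.4 -0.4  1.5] open 25.9 rot needed [-0.03 -0.01  0.13]
(20, 10, 210) [ 0.0183 -0.5669 -0.4409]
```

Call:
jog_arm:
  deltas:
    - {"xyz": [0,-0.025,-0.032],"rot": [0,0,0],"grip": 1}
    - {"xyz": [0,-0.05,-0.064],"rot": [0,0,0],"grip": 1}
    - {"xyz": [0,-0.075,-0.096],"rot": [0,0,0],"grip": 1}
    - {"xyz": [0,-0.1,-0.128],"rot": [0,0,0],"grip": 1}
    - {"xyz": [0,-0.127,-0.16],"rot": [0,0,0],"grip": 1}

```text
time_s: 0.93
ee_pos: [393.4, -250.3, 227.0]
orientation: [2.098, 0.249, -2.099]
force: [0.1, 0.6, 0.1]
opening: -0.2
```

Call:
jog_arm:
  deltas:
    - {"xyz": [0,-0.03,-0.018],"rot": [0,0,0],"grip": 1}
    - {"xyz": [0,-0.06,-0.036],"rot": [0,0,0],"grip": 1}
    - {"xyz": [0,-0.09,-0.054],"rot": [0,0,0],"grip": 1}
    - {"xyz": [0,-0.12,-0.072],"rot": [0,0,0],"grip": 1}
    - {"xyz": [0,-0.15,-0.09],"rot": [0,0,0],"grip": 1}

```text
time_s: 1.35
ee_pos: [446.2, -81.7, 227.0]
orientation: [2.097, 0.25, -2.099]
force: [0.5, 0.0, 1.1]
opening: -0.0
```

```bash
python3 -c "
from h import *
plan((20,10,210))"
```

```text
t 1.35 tcp nest [-169.7 -276.7] z 227.0 F [0.5 0.  1.1] open -0.0 rot needed [-0.05  0.03  0.14]
(20, 10, 210) [ 0.0176 -0.2868 -0.1894]
```

Call:
jog_arm:
  deltas:
    - {"xyz": [0,-0.03,-0.02],"rot": [0,0,0],"grip": 1}
    - {"xyz": [0,-0.06,-0.04],"rot": [0,0,0],"grip": 1}
    - {"xyz": [0,-0.09,-0.06],"rot": [0,0,0],"grip": 1}
    - {"xyz": [0,-0.12,-0.08],"rot": [0,0,0],"grip": 1}
    - {"xyz": [0,-0.15,-0.1],"rot": [0,0,0],"grip": 1}

```text
time_s: 1.77
ee_pos: [508.7, 89.3, 226.9]
orientation: [2.097, 0.25, -2.099]
force: [0.4, -0.8, -0.5]
opening: 0.1
```

Call:
jog_arm:
  deltas:
    - {"xyz": [0,-0.03,-0.02],"rot": [0,0,0],"grip": 1}
    - {"xyz": [0,-0.06,-0.04],"rot": [0,0,0],"grip": 1}
    - {"xyz": [0,-0.09,-0.06],"rot": [0,0,0],"grip": 1}
    - {"xyz": [0,-0.12,-0.08],"rot": [0,0,0],"grip": 1}
    - {"xyz": [0,-0.137,-0.089],"rot": [0,0,0],"grip": 1}

```text
time_s: 2.18
ee_pos: [563.6, 246.7, 225.4]
orientation: [2.094, 0.253, -2.1]
force: [0.2, -0.5, 0.2]
opening: -0.1
```

Call:
jog_arm:
  deltas:
    - {"xyz": [0,0,0],"rot": [0,0,0],"grip": 1}
    - {"xyz": [0,0,0],"rot": [0,0,0],"grip": 1}

```text
time_s: 2.35
ee_pos: [563.2, 247.7, 223.7]
orientation: [2.089, 0.254, -2.102]
force: [0.1, -0.3, -0.1]
opening: 0.1
```

```bash
python3 -c "
from h import *
plan((20,10,210)); snap('wrist','w0')"
```

```text
t 2.35 tcp nest [21.  16.3] z 223.7 F [ 0.1 -0.3 -0.1] open 0.1 rot needed [0.22 0.33 0.16]
(20, 10, 210) [0.0137 0.0064 0.0009]
```

View pics/w0.png

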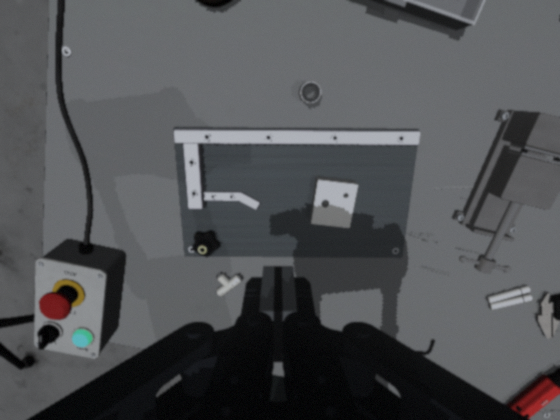

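The wrist view shows the rail from (175,135) to (420,137), the foot at (335,203), the stop at (193,175), the lip at (230,198) and the knob at (203,243). I'll refit from this closer image.

```bash
cat >> h.py <<'E'
def plane(p,z):
    v,u=np.mgrid[:420,:560]; r=R.from_rotvec(p['rotation']).as_matrix()
    c=np.stack([(u-p['cx'])/p['fx'],(v-p['cy'])/p['fy'],np.ones(u.shape)],-1)@r.T
    o=np.array(p['origin']); return (o+c*((z-o[2])/c[...,2])[...,None])[...,:2]
def reach(P,n,x0,x1,y0,y1):
    c,s=np.cos(n[2]),np.sin(n[2]); q=(P-n[:2])@np.array([[c,-s],[s,c]])
    return (q[...,0]>x0)&(q[...,0]<x1)&(q[...,1]>y0)&(q[...,1]<y1),q
def locate(f,foot0,n0=None,nest=True,thf=75):
    """nest and foot (nest frame) from a saved picture"""
    z=np.load(f'pics/{f}.npz'); p={k:z[k] for k in z.files}; g=p['im'].astype(float).mean(2); n=np.array(N if n0 is None else n0)
    if nest:
        P=plane(p,22); Zc=cloud(p['d'],p)[...,2]
        m,_=reach(P,n,10,90,-140,130); m2,_=reach(P,n,*foot0[0:1]-np.array([45]),foot0[0]+42,foot0[1]-40,foot0[1]+40)
        m&=~m2; r=fit(P[m],(g>150)[m].astype(float),NEST,n,1.); n=r.x; print('nest',n.round(4),round(r.fun,2))
    P=plane(p,26); m,q=reach(P,n,foot0[0]-38,foot0[0]+38,foot0[1]-34,foot0[1]+34)
    if foot0[0]>15: m&=q[...,0]<55
    r=fit(q[m],(g>thf)[m].astype(float),FOOT,[*foot0[:2],0],1.); print('foot in nest',r.x.round(3),round(r.fun,2))
    return n,r.x
E
python3 - <<'E'
from h import *
z=np.load('pics/w0.npz');g=z['im'].mean(2)
print(g[180:235:5,335].round(),g[210,300:370:6].round(), g[120:150:2,300].round())
n,f=locate('w0',np.array([-11,-44]))
D=cloud(z['d'],{k:z[k] for k in z.files})
print('z plate,rail,foot',D[230,385],D[137,300],D[190,335])
E
```

```text
[ 80. 178. 179. 179. 179. 159. 117. 117. 114. 103.  42.] [ 53.  39.  64. 119. 116. 117. 117. 117. 167.  83.  72.  70.] [109. 108. 108. 101.  71. 121. 175. 178. 176. 178. 178. 168.  99.  71.
  74.]
nest [5.444621e+02 2.237473e+02 2.326000e-01] 24.02
foot in nest [ -9.818 -42.854  -0.119] 28.92
z plate,rail,foot [521.19156799 105.65941682   4.23198686] [605.42672884 234.56097735  21.04689354] [559.48586188 182.93846949  24.66518715]
```

```bash
sed -i 's/^N=.*/N=np.array([545.,224.5,.233])/' h.py; python3 - <<'E'
from h import *
n,f=locate('w0',np.array([-11,-44]),thf=95)
plan((-57,-43,100),(-57,-43,13))
E
```

```text
nest [5.444549e+02 2.237763e+02 2.326000e-01] 24.21
foot in nest [ -9.785 -42.744  -0.111] 28.03
t 2.4 tcp nest [22.9 17.3] z 224.3 F [ 0.1 -0.3  0.9] open -0.0 rot needed [0.27 0.28 0.15]
(-57, -43, 100) [0.1246 0.0602 0.0796]
(-57, -43, 13) [0.2116 0.0604 0.0791]
```

Call:
jog_arm:
  deltas:
    - {"xyz": [0.025,0.015,0.025],"rot": [0.2,0.2,0.1],"grip": 1}
    - {"xyz": [0.055,0.035,0.05],"rot": [0.2,0.2,0.1],"grip": 1}
    - {"xyz": [0.085,0.055,0.075],"rot": [0.2,0.2,0.1],"grip": 1}
    - {"xyz": [0.11,0.06,0.08],"rot": [0.2,0.2,0.1],"grip": 1}
    - {"xyz": [0.13,0.06,0.08],"rot": [0.2,0.2,0.1],"grip": 1}

```text
time_s: 2.82
ee_pos: [496.8, 165.9, 92.5]
orientation: [2.096, 0.242, -2.102]
force: [-0.9, -0.3, -1.2]
opening: -0.0
```

```bash
python3 -c "
from h import *
plan((-57,-43,13))"
```

```text
t 2.82 tcp nest [-60.4 -45.9] z 92.5 F [-0.9 -0.3 -1.2] open -0.0 rot needed [-0.14  0.18 -0.02]
(-57, -43, 13) [ 0.0795 -0.0029 -0.0037]
```

Call:
jog_arm:
  deltas:
    - {"xyz": [0.02,-0.001,0],"rot": [0,0,0],"grip": 1}
    - {"xyz": [0.04,-0.002,0],"rot": [0,0,0],"grip": 1}
    - {"xyz": [0.06,-0.003,0],"rot": [0,0,0],"grip": 1}
    - {"xyz": [0.074,-0.003,0],"rot": [0,0,0],"grip": 1}
    - {"xyz": [0.077,-0.003,0],"rot": [0,0,0],"grip": 1}

```text
time_s: 3.23
ee_pos: [493.8, 166.7, 12.6]
orientation: [2.092, 0.239, -2.107]
force: [0.4, -0.2, -0.5]
opening: 0.0
```

Call:
jog_arm:
  deltas:
    - {"xyz": [0,0,0],"rot": [0,0,0],"grip": 1}

```text
time_s: 3.32
ee_pos: [493.4, 165.5, 12.4]
orientation: [2.091, 0.237, -2.109]
force: [0.6, 0.2, 0.1]
opening: 0.1
```

```bash
python3 -c "
from h import *
plan((-45,-43,13),(-10,-43,13)); snap('wrist','w1')
im=cv2.imread('pics/w1.png'); cv2.imwrite('pics/w1c.png',cv2.resize(im[80:380,100:500],None,fx=2,fy=2))
n,f=locate('w1',np.array([-10,-43]),thf=95)
"
```

```text
t 3.32 tcp nest [-63.9 -45.5] z 12.4 F [0.6 0.2 0.1] open 0.1 rot needed [-0.33  0.48 -0.07]
(-45, -43, 13) [-0.0008 -0.0026 -0.0188]
(-10, -43, 13) [-0.0011 -0.0028 -0.0538]
nest [5.438884e+02 2.255522e+02 2.310000e-01] 10.42
foot in nest [ -8.836 -45.274  -0.101] 51.29
```

View pics/w1c.png

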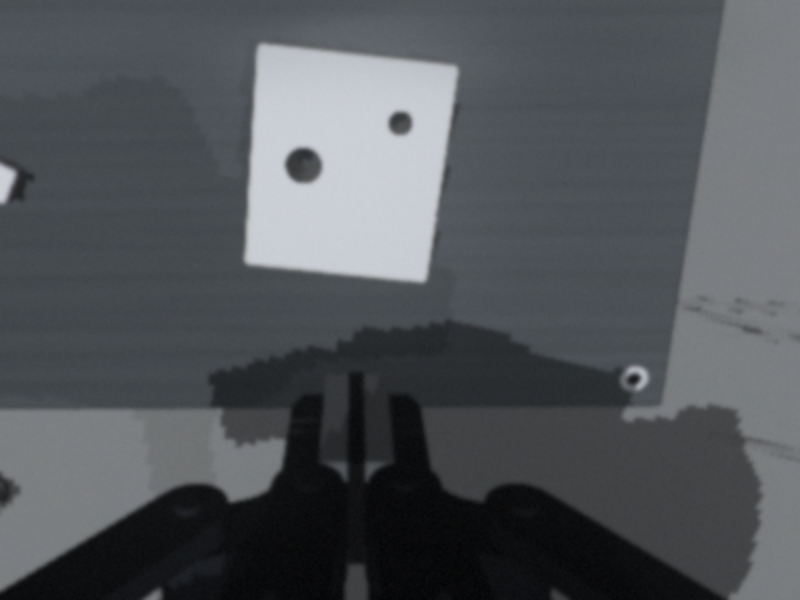

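The fingertips at crop (356,375) are level with the middle of the foot, which spans (245–458, 45–282). I'll push towards the rail.

Call:
jog_arm:
  deltas:
    - {"xyz": [-0.001,-0.002,-0.008],"rot": [-0.3,0.4,0],"grip": 1}
    - {"xyz": [-0.001,-0.003,-0.014],"rot": [-0.3,0.4,0],"grip": 1}
    - {"xyz": [-0.001,-0.003,-0.018],"rot": [-0.3,0.4,0],"grip": 1}
    - {"xyz": [-0.001,-0.003,-0.022],"rot": [-0.3,0.4,0],"grip": 1}
    - {"xyz": [-0.001,-0.003,-0.026],"rot": [-0.3,0.4,0],"grip": 1}

```text
time_s: 3.78
ee_pos: [518.9, 174.4, 13.9]
orientation: [2.097, 0.243, -2.098]
force: [-0.3, 0.3, -0.4]
opening: -0.3
```

Call:
jog_arm:
  deltas:
    - {"xyz": [0,0,-0.004],"rot": [0,0,0],"grip": 1}
    - {"xyz": [0,0,-0.008],"rot": [0,0,0],"grip": 1}
    - {"xyz": [0,0,-0.012],"rot": [0,0,0],"grip": 1}
    - {"xyz": [0,0,-0.016],"rot": [0,0,0],"grip": 1}
    - {"xyz": [0,0,-0.018],"rot": [0,0,0],"grip": 1}

```text
time_s: 4.2
ee_pos: [536.9, 178.7, 13.8]
orientation: [2.097, 0.243, -2.098]
force: [0.6, -0.4, -1.4]
opening: -0.3
```

```bash
python3 -c "
from h import *
plan((-10,-43,13)); snap('wrist','w2')
im=cv2.imread('pics/w2.png'); cv2.imwrite('pics/w2c.png',cv2.resize(im[60:360,100:500],None,fx=2,fy=2))
n,f=locate('w2',np.array([10,-43]),thf=95)
"
```

```text
t 4.2 tcp nest [-18.5 -42.7] z 13.8 F [ 0.6 -0.4 -1.4] open -0.3 rot needed [-0.02  0.04 -0.09]
(-10, -43, 13) [ 0.0008  0.0003 -0.0085]
nest [5.440156e+02 2.250439e+02 2.319000e-01] 16.65
foot in nest [-10.075 -44.351  -0.113] 56.05
```

View pics/w2c.png

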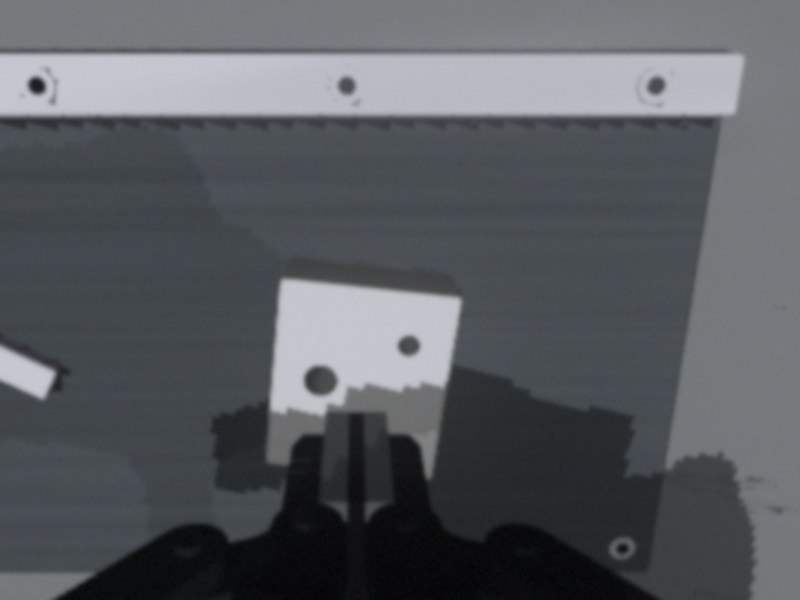

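The foot hasn't moved, although the tips overlap it at crop (356,413). I'll check heights by depth.

```bash
python3 - <<'E'
from h import *
z=np.load('pics/w2.npz'); p={k:z[k] for k in z.files}
C=cloud(z['d'],p)
def at(cu,cv):
    u,v=100+cu//2,60+cv//2
    w=C[v,u]; print((cu,cv),p['im'][v,u],w.round(1),'nest',w2n(w).round(1))
for q in[(340,418),(375,418),(340,440),(340,480),(372,480),(300,440),(330,330),(430,400),(430,460),(280,450),(356,200),(300,500),(356,85)]: at(*q)
print(observe()['ee_pos'], viewer.camera_params('wrist')['origin'])
E
```

```text
(340, 418) [58 60 62] [547.4 184.5  52.4] nest [ -6.9 -39.5]
(375, 418) [59 62 66] [548.9 177.3  52.1] nest [ -7.1 -46.9]
(340, 440) [57 59 62] [547.2 184.2  61.3] nest [ -7.2 -39.7]
(340, 480) [39 41 43] [547.6 184.   76.5] nest [ -6.8 -40. ]
(372, 480) [39 42 44] [548.8 178.3  76.2] nest [ -7.  -45.9]
(300, 440) [28 30 30] [541.2 191.8  54.2] nest [-11.2 -30.9]
(330, 330) [194 198 205] [556.5 189.6  25.4] nest [  3.1 -36.6]
(430, 400) [112 113 112] [543.4 160.4  25. ] nest [-16.3 -62. ]
(430, 460) [121 122 122] [526.2 155.7  24.7] nest [-34.2 -62.6]
(280, 450) [107 108 108] [520.9 195.1  26.1] nest [-30.2 -23.1]
(356, 200) [74 78 82] [585.6 189.9   4.2] nest [ 31.5 -43.1]
(300, 500) [15 16 18] [541.5 190.2  76. ] nest [-11.3 -32.5]
(356, 85) [162 165 172] [614.3 196.7  21.5] nest [ 61.  -43.1]
[536.95138264 178.66771826  13.74915451] [618.54986172 197.7922192  188.1129901 ]
```

By wrist depth the tips end at about z=50, though the TCP reads 13.8. I'll cross-check with the independent scene camera.

```bash
python3 - <<'E'
from h import *
im,d,p=snap('scene','s1')
C=cloud(d,p); s=observe(); print(s['opening'],s['ee_pos'])
r=R.from_rotvec(p['rotation']).as_matrix()
def px(w):
    c=r.T@(np.array(w)-p['origin']); return (p['fx']*c[0]/c[2]+p['cx'],p['fy']*c[1]/c[2]+p['cy'])
e=px(s['ee_pos']); print('tcp px',e)
for h in(0,20,40,60): print(h,np.round(px(s['ee_pos']+[0,0,h]),1))
u,v=map(int,e); a,b=max(u-60,0),max(v-75,0)
c=im[b:b+100,a:a+130]; print('crop origin',a,b)
cv2.imwrite('pics/s1c.png',cv2.resize(c[:,:,::-1],None,fx=6,fy=6,interpolation=cv2.INTER_CUBIC))
m=(np.abs(C[...,0]-s['ee_pos'][0])<16)&(np.abs(C[...,1]-s['ee_pos'][1])<22)&(C[...,2]>29)&(C[...,2]<150)
print('finger pts z', np.percentile(C[m][:,2],[0,2,5,20,50]).round(1), m.sum())
E
```

```text
-0.07579895916807526 [536.6793592  178.61335867  13.75041483]
tcp px (np.float64(260.70028644027303), np.float64(222.75668190528123))
0 [260.7 222.8]
20 [260.3 215.2]
40 [259.9 207.6]
60 [259.5 199.7]
crop origin 200 147
finger pts z [29.2 50.2 54.8 69.7 99.1] 465
```

View pics/s1c.png

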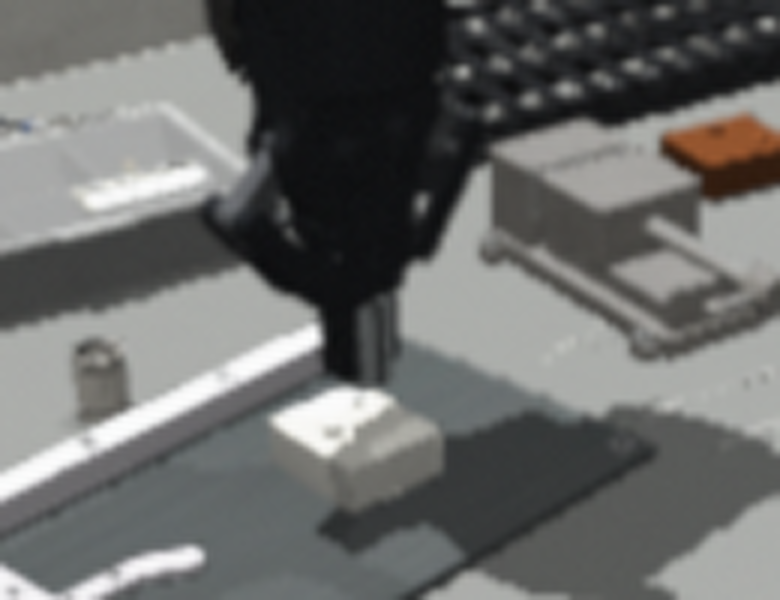

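The scene camera agrees: the real tip is at crop (355,380), about 35 mm higher than the reported TCP, and clear above the foot. So the reported TCP z reads about 36 mm too low, while x and y match. I'll trust the cameras, back off, descend carefully, and re-measure the tip height before pushing.

Call:
jog_arm:
  deltas:
    - {"xyz": [0,0,0.015],"rot": [0,0,0],"grip": 1}
    - {"xyz": [0,0,0.03],"rot": [0,0,0],"grip": 1}
    - {"xyz": [0,0,0.044],"rot": [0,0,0],"grip": 1}
    - {"xyz": [0,0,0.044],"rot": [0,0,0],"grip": 1}
    - {"xyz": [0.012,0,0.044],"rot": [0,0,0],"grip": 1}

```text
time_s: 4.72
ee_pos: [495.6, 169.0, 4.3]
orientation: [2.103, 0.244, -2.093]
force: [0.5, -0.5, 0.6]
opening: -0.2
```

Call:
jog_arm:
  deltas:
    - {"xyz": [0.005,0,0],"rot": [0,0,0],"grip": 1}
    - {"xyz": [0.01,0,0],"rot": [0,0,0],"grip": 1}
    - {"xyz": [0.012,0,0],"rot": [0,0,0],"grip": 1}

```text
time_s: 4.97
ee_pos: [495.4, 168.8, -9.1]
orientation: [2.101, 0.244, -2.094]
force: [-0.2, -0.2, 0.4]
opening: -0.1
```

```bash
cat >> h.py <<'E'
def tips(f):
    z=np.load(f'pics/{f}.npz'); p={k:z[k] for k in z.files}; C=cloud(p['d'],p); e=observe()['ee_pos']
    for col in(262,270,286,294):
        k=(p['d'][:,col]>0)&(p['d'][:,col]<200)&(np.arange(420)>150)&(C[:,col,2]>e[2]+18)&(np.linalg.norm(C[:,col,:2]-e[:2],axis=1)<25)
        v=np.where(k)[0]
        if len(v): print('tip col',col,'row',v[0],'z',C[v[0]:v[0]+4,col,2].round(1),'nest',w2n(C[v[1],col]).round(1))
E
python3 -c "
from h import *
plan((-62,-43,-21)); snap('wrist','w3'); tips('w3'); tips('w2')
n,f=locate('w3',np.array([-10,-43]),thf=95)"
```

```text
t 4.97 tcp nest [-61.1 -42.7] z -9.1 F [-0.2 -0.2  0.4] open -0.1 rot needed [-0.02 -0.17 -0.08]
(-62, -43, -21) [0.0118 0.0003 0.001 ]
tip col 262 row 272 z [31.  33.2 34.6 34.3] nest [-49.6 -36.2]
tip col 270 row 238 z [24.4  4.3  5.5  5.3] nest [-49.9 -39.4]
tip col 286 row 237 z [24.9 25.3 25.   4.7] nest [-37.  -46.4]
tip col 294 row 239 z [25.5 25.1  4.6  4.8] nest [-38.  -49.9]
nest [5.850e+02 2.245e+02 2.397e-01] 0.0
foot in nest [-45.015 -35.262  -0.073] 32.37
```

Call:
jog_arm:
  deltas:
    - {"xyz": [0.004,0,0],"rot": [0,0,0],"grip": 1}
    - {"xyz": [0.008,0,0],"rot": [0,0,0],"grip": 1}
    - {"xyz": [0.011,0,0],"rot": [0,0,0],"grip": 1}

```text
time_s: 5.27
ee_pos: [495.2, 168.8, -21.0]
orientation: [2.1, 0.244, -2.095]
force: [-0.3, -0.4, 0.3]
opening: -0.1
```

```bash
python3 -c "
from h import *
plan((-62,-43,-21),(-40,-43,-21)); snap('wrist','w4'); tips('w4')
n,f=locate('w4',np.array([-10,-43]),thf=95,nest=False)
im=cv2.imread('pics/w4.png'); cv2.imwrite('pics/w4c.png',cv2.resize(im[100:360,120:480],None,fx=2,fy=2))"
```

```text
t 5.27 tcp nest [-61.3 -42.7] z -21.0 F [-0.3 -0.4  0.3] open -0.1 rot needed [-0.02 -0.11 -0.08]
(-62, -43, -21) [0.     0.0003 0.0007]
(-40, -43, -21) [ 0.0001  0.0003 -0.0213]
tip col 262 row 249 z [5.1 4.2 5.4 5.3] nest [-47.1 -35.6]
tip col 270 row 249 z [25.   3.3  4.5  5.4] nest [-47.5 -39.3]
tip col 286 row 250 z [25.2 25.   4.4  4.3] nest [-38.  -46.2]
tip col 294 row 251 z [24.3  4.5  5.8  4.4] nest [-48.  -50.4]
foot in nest [-10.223 -43.985  -0.116] 52.16
```

View pics/w4c.png

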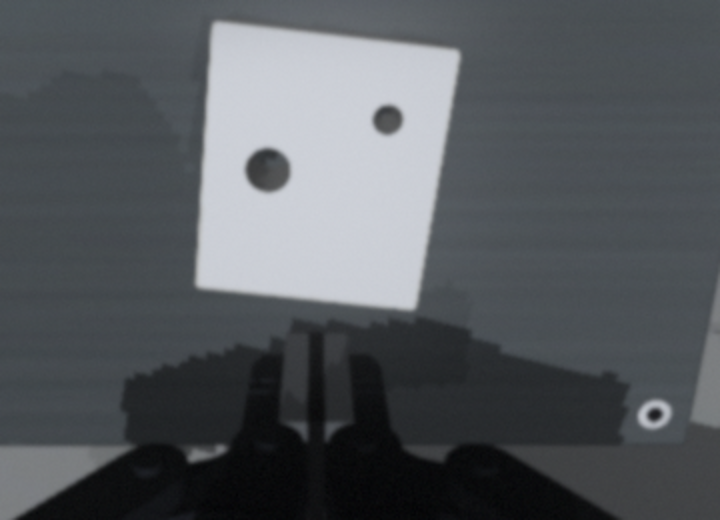

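The tips at crop (317,330) are now low, directly behind the near side of the foot, whose middle is at about (307,298). I'll push.

Call:
jog_arm:
  deltas:
    - {"xyz": [0,0,-0.006],"rot": [0,0,0],"grip": 1}
    - {"xyz": [0,0,-0.012],"rot": [0,0,0],"grip": 1}
    - {"xyz": [0,0,-0.017],"rot": [0,0,0],"grip": 1}
    - {"xyz": [0,0,-0.022],"rot": [0,0,0],"grip": 1}
    - {"xyz": [0,0,-0.027],"rot": [0,0,0],"grip": 1}

```text
time_s: 5.73
ee_pos: [521.8, 175.0, -21.3]
orientation: [2.099, 0.244, -2.096]
force: [-0.5, -0.0, 0.0]
opening: -0.0
```

Call:
jog_arm:
  deltas:
    - {"xyz": [0,0,-0.004],"rot": [0,0,0],"grip": 1}
    - {"xyz": [0,0,-0.008],"rot": [0,0,0],"grip": 1}
    - {"xyz": [0,0,-0.012],"rot": [0,0,0],"grip": 1}

```text
time_s: 5.98
ee_pos: [534.0, 177.9, -21.3]
orientation: [2.099, 0.244, -2.096]
force: [-0.5, -0.1, 0.2]
opening: 0.1
```

```bash
python3 -c "
from h import *
plan((-9,-43,-21)); snap('wrist','w5'); 
n,f=locate('w5',np.array([15,-43]),thf=95)
im=cv2.imread('pics/w5.png'); cv2.imwrite('pics/w5c.png',cv2.resize(im[60:320,120:480],None,fx=2,fy=2))"
```

```text
t 5.98 tcp nest [-21.5 -42.8] z -21.3 F [-0.5 -0.1  0.2] open 0.1 rot needed [-0.02 -0.07 -0.08]
(-9, -43, -21) [-0.0003  0.0002 -0.0125]
nest [5.435990e+02 2.253972e+02 2.304000e-01] 16.63
foot in nest [ 1.7812e+01 -4.2136e+01  5.0000e-03] 28.56
```

View pics/w5c.png

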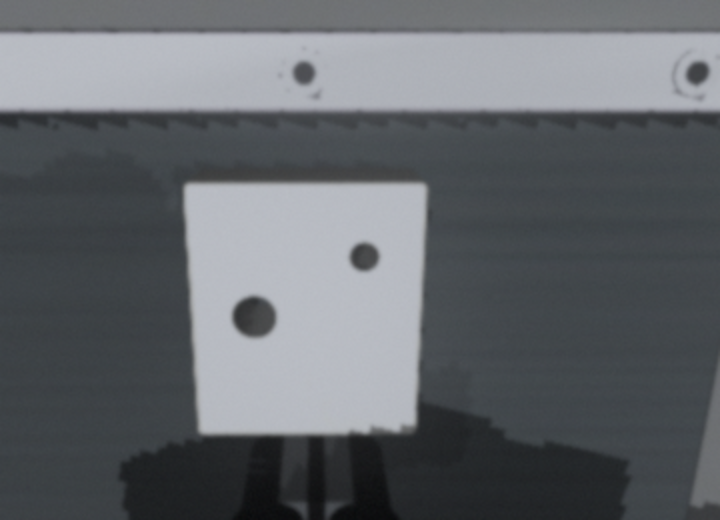

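The foot is square to the rail, with its leading edge at row 183 and the rail face at row 112. That leaves about 12 mm to go, so I'll push on slowly until contact.

Call:
jog_arm:
  deltas:
    - {"xyz": [0,0,-0.004],"rot": [0,0,0],"grip": 1}
    - {"xyz": [0,0,-0.007],"rot": [0,0,0],"grip": 1}
    - {"xyz": [0,0,-0.009],"rot": [0,0,0],"grip": 1}
    - {"xyz": [0,0,-0.01],"rot": [0,0,0],"grip": 1}

```text
time_s: 6.37
ee_pos: [544.5, 180.3, -21.2]
orientation: [2.1, 0.244, -2.095]
force: [-0.6, -0.1, 0.8]
opening: -0.1
```

Call:
jog_arm:
  deltas:
    - {"xyz": [0,0,-0.001],"rot": [0,0,0],"grip": 1}
    - {"xyz": [0,0,-0.002],"rot": [0,0,0],"grip": 1}

```text
time_s: 6.53
ee_pos: [545.5, 180.6, -21.3]
orientation: [2.097, 0.243, -2.098]
force: [-7.4, -1.6, 3.7]
opening: 0.3
```

Call:
jog_arm:
  deltas:
    - {"xyz": [0,0,-0.0005],"rot": [0,0,0],"grip": 1}
    - {"xyz": [0,0,-0.001],"rot": [0,0,0],"grip": 1}

```text
time_s: 6.7
ee_pos: [545.4, 180.6, -21.4]
orientation: [2.094, 0.243, -2.1]
force: [-7.7, -1.7, 4.2]
opening: -0.2
```

There is firm contact with the rail at 8 N. I'll hold briefly, measure, then back off.

Call:
jog_arm:
  deltas:
    - {"xyz": [0,0,0],"rot": [0,0,0],"grip": 1}
    - {"xyz": [0,0,0],"rot": [0,0,0],"grip": 1}
    - {"xyz": [0,0,0],"rot": [0,0,0],"grip": 1}

```text
time_s: 6.95
ee_pos: [545.4, 180.6, -21.4]
orientation: [2.094, 0.243, -2.1]
force: [-1.6, -0.9, -0.3]
opening: 0.1
```

Call:
jog_arm:
  deltas:
    - {"xyz": [0,0,0.008],"rot": [0,0,0],"grip": 1}
    - {"xyz": [0,0,0.02],"rot": [0,0,0],"grip": 1}
    - {"xyz": [0,0,0.03],"rot": [0,0,0],"grip": 1}

```text
time_s: 7.2
ee_pos: [515.7, 173.6, -21.4]
orientation: [2.095, 0.243, -2.1]
force: [0.2, 0.1, -0.3]
opening: 0.2
```

```bash
python3 -c "
from h import *
plan((-38,-90,-21),(25,-100,-21)); snap('wrist','w6'); 
n,f=locate('w6',np.array([29,-43]),thf=95)
im=cv2.imread('pics/w6.png'); cv2.imwrite('pics/w6c.png',cv2.resize(im[40:300,120:480],None,fx=2,fy=2))"
```

```text
t 7.2 tcp nest [-40.2 -42.8] z -21.4 F [ 0.2  0.1 -0.3] open 0.2 rot needed [-0.03  0.13 -0.09]
(-38, -90, -21) [-0.0003  0.0472 -0.0023]
(25, -100, -21) [-0.0005  0.0572 -0.0653]
nest [5.437166e+02 2.250852e+02 2.308000e-01] 18.9
foot in nest [ 2.9659e+01 -4.2239e+01 -1.9000e-02] 67.31
```

View pics/w6c.png

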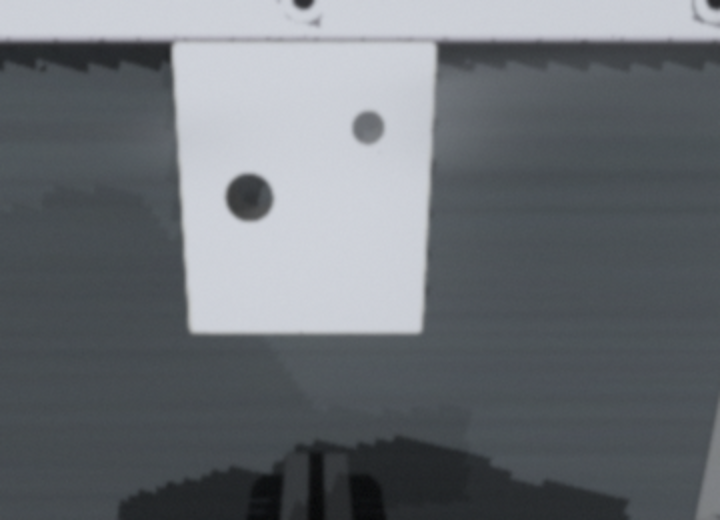

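The foot is flush against the rail, with both edges at row 41, and its centre is at y≈-42, well short of home. Next I'll go around to its -y side.

```bash
sed -i 's/^N=.*/N=np.array([544.,225.,.231])/' h.py; python3 -c "
from h import *
plan((-39,-95,-21),(27,-95,-21))"
```

```text
t 7.25 tcp nest [-40.8 -43.5] z -21.6 F [ 1.7  1.3 -0.7] open -0.3 rot needed [ 0.1   0.22 -0.09]
(-39, -95, -21) [-0.0005  0.0515 -0.0017]
(27, -95, -21) [-0.0008  0.0517 -0.0677]
```

Call:
jog_arm:
  deltas:
    - {"xyz": [0,0.015,0],"rot": [0.1,0.2,0],"grip": 1}
    - {"xyz": [-0.001,0.03,0],"rot": [0.1,0.2,0],"grip": 1}
    - {"xyz": [-0.001,0.045,0],"rot": [0.1,0.2,0],"grip": 1}
    - {"xyz": [-0.001,0.0535,0],"rot": [0.1,0.2,0],"grip": 1}
    - {"xyz": [-0.001,0.0535,-0.01],"rot": [0.1,0.2,0],"grip": 1}

```text
time_s: 7.67
ee_pos: [536.1, 121.9, -20.5]
orientation: [2.099, 0.239, -2.099]
force: [-0.4, -0.3, 1.1]
opening: -0.0
```

Call:
jog_arm:
  deltas:
    - {"xyz": [0,0,-0.015],"rot": [0,0,0],"grip": 1}
    - {"xyz": [0,0,-0.03],"rot": [0,0,0],"grip": 1}
    - {"xyz": [0,0,-0.045],"rot": [0,0,0],"grip": 1}
    - {"xyz": [0,0,-0.057],"rot": [0,0,0],"grip": 1}
    - {"xyz": [0,0,-0.057],"rot": [0,0,0],"grip": 1}

```text
time_s: 8.08
ee_pos: [593.3, 135.3, -20.5]
orientation: [2.101, 0.24, -2.098]
force: [-0.3, 0.6, 0.1]
opening: 0.1
```

```bash
python3 -c "
from h import *
plan((27,-81,-21),(27,45,-21)); snap('wrist','w7'); 
n,f=locate('w7',np.array([29,-43]),thf=120)"
```

```text
t 8.08 tcp nest [ 27.5 -98.6] z -20.5 F [-0.3  0.6  0.1] open 0.1 rot needed [-0.11 -0.07 -0.11]
(27, -81, -21) [ 0.0005 -0.0176  0.0005]
(27, 45, -21) [ 0.0002 -0.1436  0.0007]
nest [5.444954e+02 2.252021e+02 2.322000e-01] 13.99
foot in nest [ 3.2127e+01 -4.1804e+01  1.8000e-02] 106.46
```

Call:
jog_arm:
  deltas:
    - {"xyz": [0,-0.008,0],"rot": [0,0,0],"grip": 1}
    - {"xyz": [0,-0.014,0],"rot": [0,0,0],"grip": 1}
    - {"xyz": [0,-0.019,0],"rot": [0,0,0],"grip": 1}
    - {"xyz": [0,-0.023,0],"rot": [0,0,0],"grip": 1}
    - {"xyz": [0,-0.027,0],"rot": [0,0,0],"grip": 1}

```text
time_s: 8.55
ee_pos: [585.5, 161.9, -20.7]
orientation: [2.099, 0.24, -2.099]
force: [-0.3, -0.7, 0.6]
opening: -0.2
```

Call:
jog_arm:
  deltas:
    - {"xyz": [0,-0.005,0],"rot": [0,0,0],"grip": 1}
    - {"xyz": [0,-0.01,0],"rot": [0,0,0],"grip": 1}
    - {"xyz": [0,-0.015,0],"rot": [0,0,0],"grip": 1}
    - {"xyz": [0,-0.02,0],"rot": [0,0,0],"grip": 1}
    - {"xyz": [0,-0.025,0],"rot": [0,0,0],"grip": 1}

```text
time_s: 8.97
ee_pos: [579.7, 186.7, -20.7]
orientation: [2.099, 0.24, -2.099]
force: [0.5, -0.2, -0.7]
opening: -0.1
```

```bash
python3 -c "
from h import *
plan((27,45,-21)); snap('wrist','w8'); 
n,f=locate('w8',np.array([29,-10]),thf=110)
im=cv2.imread('pics/w8.png'); cv2.imwrite('pics/w8c.png',cv2.resize(im[80:340,100:460],None,fx=2,fy=2))"
```

```text
t 8.97 tcp nest [ 26.  -45.4] z -20.7 F [ 0.5 -0.2 -0.7] open -0.1 rot needed [-0.07  0.01 -0.13]
(27, 45, -21) [ 0.0001 -0.0904 -0.0009]
nest [5.444331e+02 2.256352e+02 2.319000e-01] 13.72
foot in nest [54.816 -9.137  0.088] 63.81
```

View pics/w8c.png

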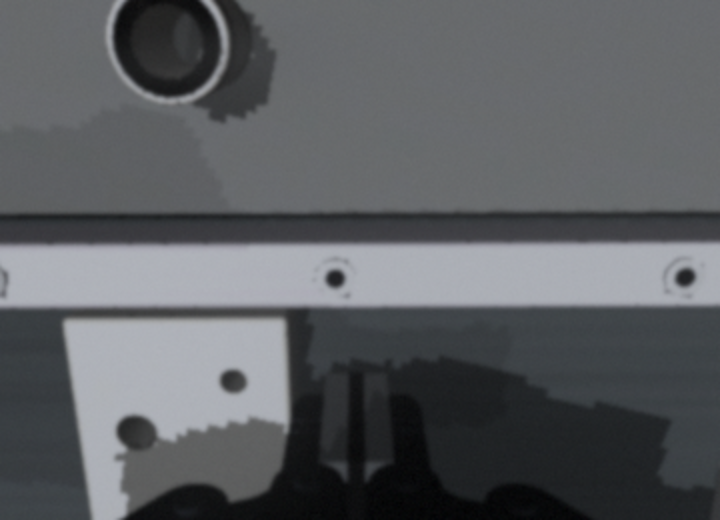

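The foot, at crop (63–290, 318+), slides along the rail parallel to it. The small offset of the edges is mostly parallax. I'll continue towards the stop.

Call:
jog_arm:
  deltas:
    - {"xyz": [0,-0.005,0],"rot": [0,0,0],"grip": 1}
    - {"xyz": [0,-0.01,0],"rot": [0,0,0],"grip": 1}
    - {"xyz": [0,-0.015,0],"rot": [0,0,0],"grip": 1}
    - {"xyz": [0,-0.02,0],"rot": [0,0,0],"grip": 1}
    - {"xyz": [0,-0.025,0],"rot": [0,0,0],"grip": 1}

```text
time_s: 9.43
ee_pos: [573.7, 212.5, -20.7]
orientation: [2.099, 0.241, -2.099]
force: [-0.6, -0.7, 0.3]
opening: 0.1
```

Call:
jog_arm:
  deltas:
    - {"xyz": [0,-0.005,0],"rot": [0,0,0],"grip": 1}
    - {"xyz": [0,-0.01,0],"rot": [0,0,0],"grip": 1}
    - {"xyz": [0,-0.015,0],"rot": [0,0,0],"grip": 1}
    - {"xyz": [0,-0.02,0],"rot": [0,0,0],"grip": 1}
    - {"xyz": [0,-0.025,0],"rot": [0,0,0],"grip": 1}

```text
time_s: 9.85
ee_pos: [567.8, 237.4, -20.7]
orientation: [2.099, 0.241, -2.099]
force: [-0.2, -1.1, -0.1]
opening: -0.2
```

Call:
jog_arm:
  deltas:
    - {"xyz": [0,-0.005,0],"rot": [0,0,0],"grip": 1}
    - {"xyz": [0,-0.01,0],"rot": [0,0,0],"grip": 1}
    - {"xyz": [0,-0.015,0],"rot": [0,0,0],"grip": 1}
    - {"xyz": [0,-0.02,0],"rot": [0,0,0],"grip": 1}
    - {"xyz": [0,-0.025,0],"rot": [0,0,0],"grip": 1}

```text
time_s: 10.27
ee_pos: [562.0, 262.1, -20.8]
orientation: [2.098, 0.241, -2.099]
force: [0.3, -0.0, 0.7]
opening: -0.0
```

```bash
python3 -c "
from h import *
plan((27,45,-21)); snap('wrist','w9'); 
im=cv2.imread('pics/w9.png'); cv2.imwrite('pics/w9c.png',cv2.resize(im[80:340,100:460],None,fx=2,fy=2))"
```

```text
t 10.27 tcp nest [26. 32.] z -20.8 F [ 0.3 -0.   0.7] open -0.0 rot needed [-0.03  0.02 -0.09]
(27, 45, -21) [ 0.0002 -0.013  -0.001 ]
```

Call:
jog_arm:
  deltas:
    - {"xyz": [0,-0.003,0],"rot": [0,0,0],"grip": 1}
    - {"xyz": [0,-0.006,0],"rot": [0,0,0],"grip": 1}
    - {"xyz": [0,-0.008,0],"rot": [0,0,0],"grip": 1}
    - {"xyz": [0,-0.01,0],"rot": [0,0,0],"grip": 1}

```text
time_s: 10.65
ee_pos: [559.4, 273.0, -20.8]
orientation: [2.099, 0.243, -2.099]
force: [0.1, -0.1, 0.0]
opening: -0.1
```

Call:
jog_arm:
  deltas:
    - {"xyz": [0,-0.001,0],"rot": [0,0,0],"grip": 1}
    - {"xyz": [0,-0.002,0],"rot": [0,0,0],"grip": 1}

```text
time_s: 10.82
ee_pos: [558.9, 275.0, -20.8]
orientation: [2.098, 0.242, -2.099]
force: [0.8, -2.2, 0.3]
opening: -0.0
```

Call:
jog_arm:
  deltas:
    - {"xyz": [0,-0.001,0],"rot": [0,0,0],"grip": 1}
    - {"xyz": [0,-0.002,0],"rot": [0,0,0],"grip": 1}

```text
time_s: 10.98
ee_pos: [558.9, 275.0, -20.8]
orientation: [2.098, 0.238, -2.098]
force: [1.0, -8.9, 1.5]
opening: -0.1
```

The stop was contacted at 9 N with the TCP at nest y≈45, as predicted. I'll hold, back off and lift to inspect.

Call:
jog_arm:
  deltas:
    - {"xyz": [0,0,0],"rot": [0,0,0],"grip": 1}
    - {"xyz": [0,0,0],"rot": [0,0,0],"grip": 1}
    - {"xyz": [0,0.01,0],"rot": [0,0,0],"grip": 1}
    - {"xyz": [0,0.025,0],"rot": [0,0,0],"grip": 1}
    - {"xyz": [-0.01,0.03,0],"rot": [0,0,0],"grip": 1}

```text
time_s: 11.4
ee_pos: [564.8, 243.1, -12.9]
orientation: [2.093, 0.235, -2.102]
force: [-0.4, 0.1, -0.8]
opening: -0.0
```

```bash
python3 -c "
from h import *
plan((-35,82,80),(-20,82,80))"
```

```text
t 11.4 tcp nest [24.4 12.9] z -12.9 F [-0.4  0.1 -0.8] open -0.0 rot needed [-0.1   0.27 -0.32]
(-35, 82, 80) [-0.093  -0.0685  0.06  ]
(-20, 82, 80) [-0.093  -0.0685  0.045 ]
```

Call:
jog_arm:
  deltas:
    - {"xyz": [-0.03,0,0],"rot": [0,0.2,-0.3],"grip": 1}
    - {"xyz": [-0.06,-0.01,0.01],"rot": [0,0.2,-0.3],"grip": 1}
    - {"xyz": [-0.08,-0.035,0.03],"rot": [0,0.2,-0.3],"grip": 1}
    - {"xyz": [-0.09,-0.06,0.05],"rot": [0,0.2,-0.3],"grip": 1}
    - {"xyz": [-0.09,-0.068,0.052],"rot": [0,0.2,-0.3],"grip": 1}

```text
time_s: 11.82
ee_pos: [498.2, 300.6, 82.3]
orientation: [2.105, 0.247, -2.097]
force: [-0.7, -0.2, 0.2]
opening: -0.1
```

Call:
jog_arm:
  deltas:
    - {"xyz": [0,0,0],"rot": [0,0,0],"grip": 1}
    - {"xyz": [0,0,0],"rot": [0,0,0],"grip": 1}

```text
time_s: 11.98
ee_pos: [498.6, 300.6, 83.5]
orientation: [2.107, 0.249, -2.094]
force: [-0.1, 0.1, 0.2]
opening: -0.1
```

```bash
python3 -c "
from h import *
plan((-27,82,80)); snap('wrist','w10'); 
locate('w10',np.array([29,82]),thf=110,nest=False)
im=cv2.imread('pics/w10.png'); cv2.imwrite('pics/w10c.png',cv2.resize(im[60:320,120:440],None,fx=2.3,fy=2.3))"
```

```text
t 11.98 tcp nest [-26.9  84. ] z 83.5 F [-0.1  0.1  0.2] open -0.1 rot needed [ 0.02 -0.37  0.2 ]
(-27, 82, 80) [0.0035 0.002  0.0002]
foot in nest [ 2.7173e+01  8.5487e+01 -5.0000e-03] 265.01
```

View pics/w10c.png

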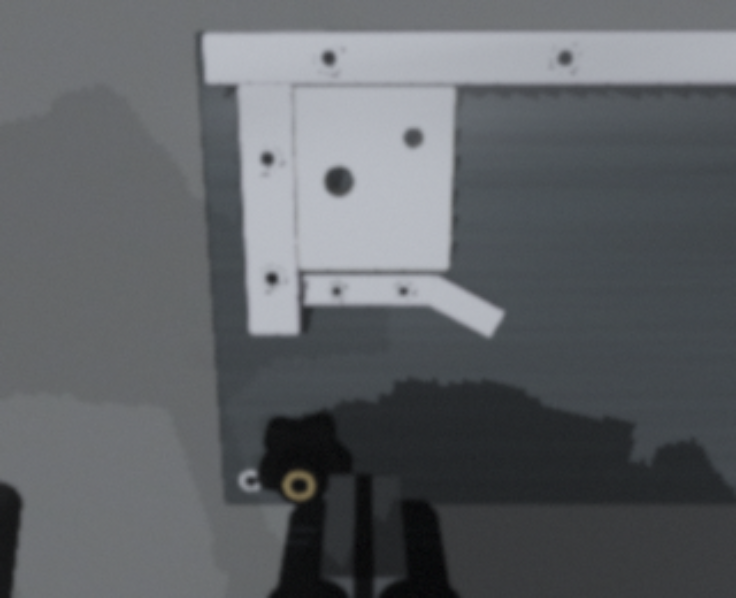

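The foot sits in the pocket, with its stop-side edge at column 295 and its rail-side edge at row 86. I'll quantify the gaps from the intensity profiles.

```bash
python3 - <<'E'
from h import *
z=np.load('pics/w10.npz');p={k:z[k] for k in z.files};g=z['im'].astype(float).mean(2)
P22=plane(p,22);P26=plane(p,26)
for cu in(310,340,380,420,445):
    u=120+int(cu/2.3); print('rail col',u,g[92:103,u].round(), 'x22/x26 @97',w2n(P22[97,u]).round(1),w2n(P26[97,u]).round(1))
for cv in(100,140,180,220,260):
    v=60+int(cv/2.3); print('stop row',v,g[v,242:256].round(),'y22/y26 @248',w2n(P22[v,248]).round(1)[1],w2n(P26[v,248]).round(1)[1])
print(w2n(p['origin']))
E
```

```text
rail col 254 [181. 184. 180. 166. 149. 148. 169. 181. 183. 183. 184.] x22/x26 @97 [54.4 99.2] [54.4 98.9]
rail col 267 [170. 174. 176. 170. 154. 154. 171. 181. 182. 182. 182.] x22/x26 @97 [54.4 90.9] [54.4 90.8]
rail col 285 [182. 182. 179. 167. 155. 154. 171. 180. 182. 182. 182.] x22/x26 @97 [54.4 79.4] [54.4 79.5]
rail col 302 [181. 180. 177. 167. 152. 152. 169. 179. 180. 181. 183.] x22/x26 @97 [54.4 68.6] [54.4 68.8]
rail col 313 [178. 178. 177. 166. 150. 149. 167. 177. 180. 179. 179.] x22/x26 @97 [54.3 61.6] [54.4 61.9]
stop row 103 [182. 183. 180. 178. 167. 161. 170. 179. 181. 182. 183. 184. 182. 182.] y22/y26 @248 103.2 102.8
stop row 120 [185. 186. 186. 184. 177. 166. 171. 182. 186. 185. 185. 186. 187. 186.] y22/y26 @248 103.4 103.1
stop row 138 [189. 190. 189. 189. 187. 177. 169. 176. 186. 189. 190. 190. 188. 189.] y22/y26 @248 103.8 103.4
stop row 155 [188. 190. 189. 188. 187. 175. 160. 170. 183. 189. 189. 190. 190. 189.] y22/y26 @248 104.1 103.7
stop row 173 [188. 188. 189. 189. 188. 187. 177. 172. 178. 185. 189. 189. 189. 188.] y22/y26 @248 104.4 104.1
[55.691003   82.91488879]
```

The gaps are uniform: about 0.5 mm to the rail and 0.3 mm to the stop, against a limit of 2.5 mm. The foot is square and the robot is clear, so I'll hand in.

```bash
python3 -c "
from h import *
print(observe()['force'].round(1)); print(manip.sign_off())"
```

```text
[-0.8 -0.7  0.2]
the job is handed in; nothing more can be done
None
```

I pushed the foot flat against the rail (about 8 N of contact, centre roughly 125 mm short of home). Then I slid it along the rail into the pocket until it met the end stop (about 9 N), backed off, raised the arm clear and handed the job in at about 12 s.

- **Final fit:** In the last wrist image the gaps are uniform, about 0.5 mm to the rail and 0.3 mm to the stop (limit 2.5 mm). The foot looks square and flat, and the force on the arm was near zero. I judged the fit from the picture and its intensity profiles.
- **Bystanders:** The tool never touched the knob, bushing or fitting. I saw the knob in place in the last image, but took no final check on the bushing or fitting.
- **Disagreement, TCP height:** The reported TCP height read about 36 mm lower than where both cameras put the fingertips. The first push passed over the foot without touching it. I used the camera height from then on.
- **Disagreement, automatic foot fit:** The fit on the last image was poor, residual 265, giving (27.2, 85.5) mm in the nest frame instead of (29, 82.5). The foot is white against the white rail and stop, so I disregarded that fit in favour of the edge profiles and contact forces.

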